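Put the big bamboo brush away in the slanted rack

TASK

Take the bamboo brush from its flat brush bed and put it away in the free place of the slanted rack: handle first, down through both of the rack's aligned holes, guided in your grip until its butt end rests against the stop board; only then let go. Do not disturb the brush already in the rack, nor the ink bottle, inkstone and brass paperweight on the desk.

Things in the scene. Friction and masses are not known exactly. Their poses are not given: they have to be found in the camera images.
- brush: Loose brush to put away, about 75 g, 212 mm long, at first level in the bed, centre line 50 mm above the table. Origin: on its centre line at the butt (plain handle end); x runs towards the hair tip. Round bamboo handle 20 mm thick, x = 0 to 146 mm, butt rounded to 11 mm over the first 6 mm; black ferrule 26 mm thick, x = 146 to 170; brown hair up to 28 mm thick, to x = 212. May be rolled about x.
- brush_bed: Low dark red wooden bed, fixed, base 170 x 60 x 8 mm; holds the brush level in two notched rails, 12 mm thick, 60 mm wide, 49 mm and 46 mm high. Origin: centre of underside; x along the brush towards the hair. Rails at x = -70 mm (under the handle) and +52 mm (under the ferrule); the brush's origin lies at x = -105 mm, so its handle is bare between the rails from brush x = 41 to 146 mm.
- rack: Slanted wooden brush rack, dark red frame with pale wood cross rails, fixed, about 155 mm (x) x 220 mm (y), highest point 115 mm above the table. Origin: at table level under its middle; x points level towards the high, open side where brushes go in; y across it.
- rack_bed: The rack's slanted part. x: up the slope, out of the holes, 35 degrees above level; y: level, across; z: square to the slope, up. Origin on the stop board's face (x = 0) midway between the places, 45 mm up. Two rails, x = 16 to 28 and 78 to 90 mm, y +-96, z +-22 mm, each with 24 mm round holes at z = 0, y = +50 (free) and -50 mm (taken). Side bars at y = +-103 mm are lower.
- free_entry (a point): Centre of the free place's hole in the upper face of the upper rail, where the butt goes in (x = 90 mm, y = 50 mm, z = 0 of rack_bed). Axes as rack_bed.
- free_stop (a point): Point on the face of the stop board on the line of the two holes of the free place (x = 0, y = 50 mm, z = 0 of rack_bed); the butt comes to rest against the board here. Axes as rack_bed.
- stored_brush: A like brush (rosewood-brown handle, white hair), loose, already home in the other place of the rack; same sizes and frame as brush. Not to be disturbed.
- inkstone: Black slate inkstone, 85 x 130 x 22 mm, loose on the table. Origin at the centre of its underside. Leave alone.
- ink_bottle: Black ink bottle with a red cap, 58 mm thick, 115 mm tall, standing loose. Origin at the centre of its underside. Leave alone.
- paperweight: Brass bar paperweight, 150 x 32 x 22 mm, lying loose. Origin at the centre of its underside. Leave alone.
Things that resemble listed ones, but are neither listed nor needed, are in the scene too. What is shaped like the brush but green or purple is not meant.

How it is judged:
By the outcome, as a careful person would: the job done as asked, in the order asked, and still so for the second after the job is handed in, with the robot touching nothing.
It also fails if it takes over 48 s, if anything falls off the work surface, if the arm or the gripper's body presses on something with over 40 N, if the wrist force passes 120 N, or if a joint passes its speed limit or range.

ROBOT

A 6-joint arm with a two-finger parallel gripper is mounted at the origin on the work surface. World frame = base frame: x ahead of the robot, y to its left, z up, the work surface at z = 0. Lengths are in m, angles in degrees, forces in N, time in s.
With the tool pointing down it reaches from about 0.35 to 0.875 m from the base axis. Payload 4.2 kg.
Tool frame: the origin (TCP) lies midway between the tips of the shut fingers; the grasp point (between the pads) lies 19 mm behind it; y points along the fingers, z is the direction in which the jaws open and shut, and the axes are right-handed (so a half turn about y gives the same grasp; the last joint's range is limited). The gripper opens to 87 mm and grips with 3 to 60 N. Pads are 19 mm wide; open, the fingers measure 117 mm over their backs; the gripper's body (75 mm by 190 mm) begins 51 mm behind the grasp point.
Start: joints at [-57.433, 22.042, 0.453, 0, -68.411, -14.817], TCP at [0.191, -0.595, 0.187] pointing down, gripper open.
Joint ranges: [-179.83, 179.83], [-69.29, 118.12], [-61.27, 80.66], [-181.25, 117.63], [-171.15, -9.14], [-177.46, 177.46]. Speed limits (degrees/s): [159.86, 159.86, 180, 180, 180, 180].

INTERFACE

Orientations are given as [roll, pitch, yaw] about the fixed x, y, z axes, in that order (R = Rz(yaw) Ry(pitch) Rx(roll)).
In Python, from workcell import env gives the robot as it stands. The module is installed in compiled form; this text tells all that it offers. Calls block until the motion is done:
- env.goto(position, orientation): joint-space move of the TCP to a pose.
- env.move_straight(position, rotation=None, rate=0.15, force_limit=None): straight line of the TCP; rotation=None keeps the orientation; rate is the mean speed in m/s. With force_limit (N) it stops when the force on the tool has changed by that much, and returns True; else False.
- env.set_joints(angles): joint-space move.
- env.gripper_to(opening, grasp_force=None): opening from 0.0 (shut) to 1.0 (fully open); grasp_force is the grip in N (None keeps the last); returns when the fingers have stopped.
- env.dwell(seconds).
- env.inverse_kinematics(position, orientation): joint angles nearest the present ones, or None.
- env.read_state(): the state.
- env.grab_frame(name): name is "scene" or "top"; returns a dict with "image" (480x640x3 uint8, blue, green, red), "fx", "fy", "cx", "cy" (pixels), "position" and "orientation" of the camera in the world. Camera axes: x right, y up, looking along -z (the intrinsics and any distortion apply to the point x, -y, -z); pixel columns grow to the right and rows downward; lengths in m; the calibration is good to about 2 mm. A picture is of the moment at which its call begins. There is no depth.
A pose or a line that the arm cannot do raises env.Unreachable and nothing moves.
- env.close_job(): hands the job in, once; it reports no verdict.
Trained networks look in a picture, given as the dict that the camera call returned (one of the last four; its "shot" number tells which), for a name from the list of things; names that differ only in an ending like _2 or _b are one class to them, and where a whole thing is asked for, a point or a joint stands for the part that bears it (a point fixed in the world has none). Each returns a list of dicts, best first, with "score" (0 to 1); they miss things now and then, are a little off and sometimes report something else, mostly with a low value. They report only what shows in the picture. A call takes as long as a camera call. They do not tell look-alikes from the thing itself.
- env.search_frame(picture, thing): "xyz" ([x, y, z] in m, in world coordinates, good to about 4 mm: the middle of the surface that is visible of it).
- env.trace(picture, thing): "mask" (480x640 bool, what is visible of it).
The state is a dict: "clock": time; "joint_positions": joint angles; "qvel": joint speeds; "joint_torque": joint torques, N m; "position": TCP position; "tool_rot": TCP orientation; "force": force on the tool from outside, world axes, zero at the start; "wrist_torque": the same for the moment, N m; "opening": opening from 0.0 (shut) to 1.0 (fully open).
Only numpy, scipy, OpenCV 4.12 (cv2) and the standard library are available. Lean on these libraries where they do the work, as an engineer would, in place of code of your own. Each camera call takes 0.05 s, during which the arm holds its last target.

## Working session

There is one attempt and no reset: what is moved stays moved. The work goes in short steps, each a Python script; the robot and the scene stay as the last script left them, time stands still between calls to the robot, and variables do not carry over. Pictures are saved under pics/ and viewed, and the job is handed in when it is done.

```bash
mkdir -p pics; ls
python3 - <<'E'
from workcell import env
import cv2
for n in ("scene","top"):
    f=env.grab_frame(n); cv2.imwrite(f"pics/{n}0.png",f["image"])
    print(n,{k:f[k] for k in f if k!="image"})
    for t in ("brush","brush_bed","rack","rack_bed","stored_brush","inkstone","ink_bottle","paperweight"):
        r=env.search_frame(f,t)
        print(t,[(round(d["score"],2),[round(float(v),3) for v in d["xyz"]]) for d in r[:5]])
s=env.read_state();print(s)
E
```

```text
pics
scene {'fx': 471.7605591199388, 'fy': 471.7605591199388, 'cx': 318.458464515782, 'cy': 234.85339654912895, 'position': array([ 1.23854552, -0.18132487,  0.76723714]), 'orientation': array([49.9879516 , -0.7111935 , 75.99745916]), 'shot': 1}
brush [(0.97, [0.476, 0.169, 0.055]), (0.83, [0.225, -0.276, 0.016]), (0.69, [0.342, 0.38, 0.017])]
brush_bed [(0.67, [0.455, 0.163, 0.007])]
rack [(0.74, [0.483, -0.198, 0.076])]
rack_bed [(0.93, [0.472, -0.193, 0.091])]
stored_brush [(0.49, [0.581, -0.224, 0.154])]
inkstone [(0.6, [0.688, -0.001, 0.017])]
ink_bottle [(0.65, [0.555, -0.421, 0.067])]
paperweight [(0.85, [0.577, 0.437, 0.02])]
top {'fx': 487.43851882136784, 'fy': 487.43851882136784, 'cx': 324.2297249812891, 'cy': 240.30442956718827, 'position': array([ 0.29409609, -0.01508883,  1.45750244]), 'orientation': array([ 6.79860297e+00,  3.11673085e-02, -8.99684954e+01]), 'shot': 2}
brush [(0.87, [0.46, 0.165, 0.061]), (0.81, [0.325, 0.378, 0.017]), (0.58, [0.203, -0.285, 0.019])]
brush_bed [(0.59, [0.456, 0.16, 0.009])]
rack [(0.84, [0.44, -0.196, 0.073])]
rack_bed [(0.6, [0.439, -0
[... 163 characters left out ...]
.86, [0.567, 0.439, 0.024])]
{'clock': 0.9, 'joint_positions': array([-5.74322877e+01,  2.20384659e+01,  4.53255261e-01,  6.89966215e-04,
       -6.84109842e+01, -1.48167042e+01]), 'qvel': array([-0.08371119, -0.04220185, -0.08146548, -0.04387566, -0.01128563,
        0.04259572]), 'joint_torque': array([ 9.20665625e-04, -3.90456998e+01,  1.87620950e+01,  4.22434956e+00,
        1.55036291e-02, -5.24273190e-06]), 'position': array([ 0.19056822, -0.59522334,  0.18699006]), 'tool_rot': array([-9.00038427e+01, -3.52825002e-04,  1.77512620e+01]), 'force': array([ 0.23866819, -0.22714666, -0.50820625]), 'wrist_torque': array([-0.0276103 , -0.01671758,  0.01120311]), 'opening': 1.0005097220362413}
```

View pics/scene0.png

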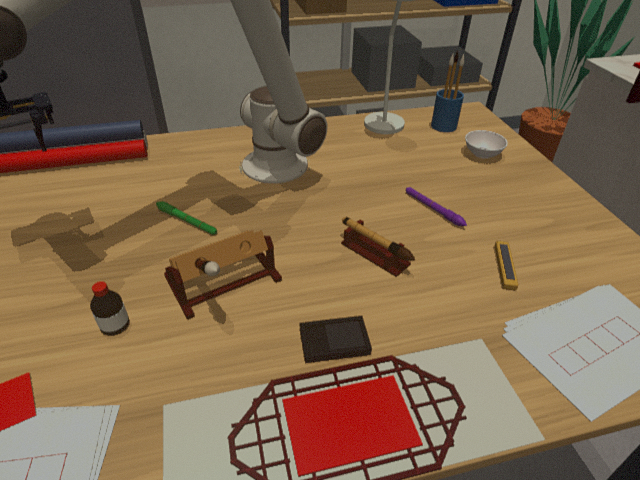

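View pics/top0.png

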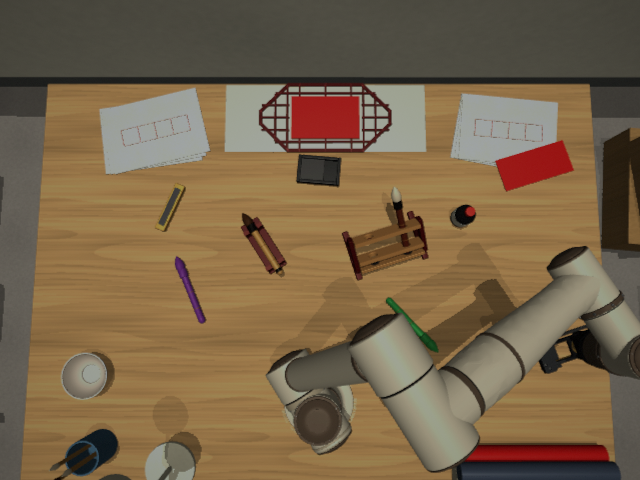

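Scene picture: the brush candidates are the bamboo one in the dark red bed (378,240), green (187,217), purple (436,207), and the stored white-haired one in the rack (208,266). In the top picture these are at (263,245), (412,323), (190,290) and (400,215). I choose the bamboo one with black ferrule in the bed; checking it in close crops.

Run:
```python
import cv2,numpy as np
s=cv2.imread("pics/scene0.png");t=cv2.imread("pics/top0.png")
def c(im,x,y,w,h,k):return cv2.resize(im[y:y+h,x:x+w],None,fx=k,fy=k,interpolation=cv2.INTER_CUBIC)
cv2.imwrite("pics/c1.png",c(s,150,205,140,120,5)); 
cv2.imwrite("pics/c3.png",c(t,335,180,110,105,5))
cv2.imwrite("pics/c2.png",np.hstack([c(s,330,205,90,80,4),c(t,230,205,70,80,4)]))
```

```text
(no output)
```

View pics/c1.png

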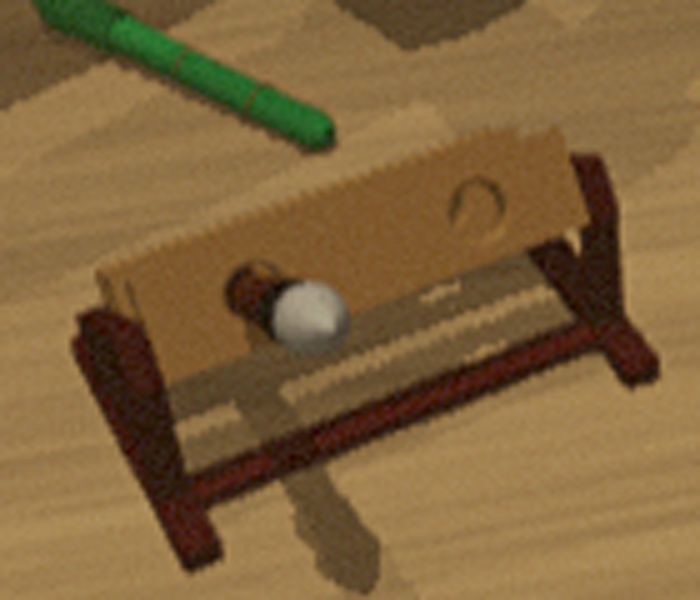

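View pics/c2.png

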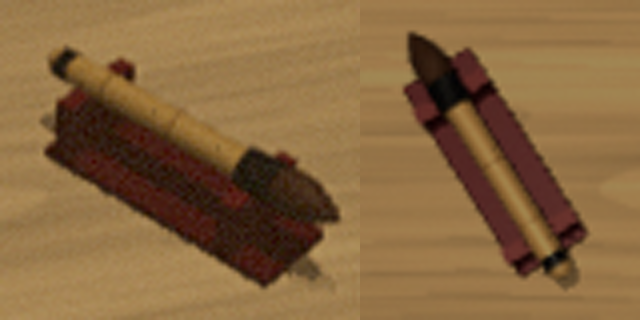

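View pics/c3.png

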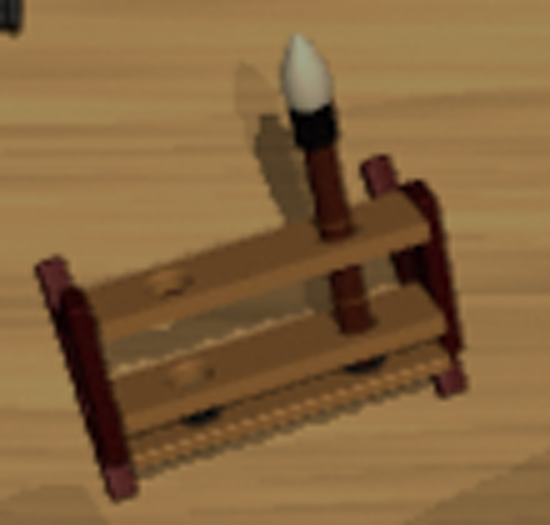

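The crop confirms the bamboo handle and black ferrule in the red bed, brush butt at the lower right of the top view. Next, fit poses by projecting models.

```bash
cat > h.py <<'E'
import numpy as np,cv2,pickle
from scipy.spatial.transform import Rotation as R
from scipy.optimize import least_squares
from scipy.ndimage import map_coordinates
def rpy(o): return R.from_euler('xyz',o,degrees=True).as_matrix()
def proj(f,P):
    P=np.atleast_2d(P); c=(P-f["position"])@rpy(f["orientation"])
    return np.c_[f["fx"]*c[:,0]/-c[:,2]+f["cx"], -f["fy"]*c[:,1]/-c[:,2]+f["cy"]]
def rackframe(x,y,psi,z=0.045):
    p=np.radians(psi);c,s=np.cos(np.radians(35)),np.sin(np.radians(35))
    M=np.array([[c*np.cos(p),-np.sin(p),-s*np.cos(p)],[c*np.sin(p),np.cos(p),-s*np.sin(p)],[s,0,c]])
    return M,np.array([x,y,z])
def edges(f,im,segs,half=4,n=14):
    """for segs (3D Nx2x3): offsets along image normal to strongest gradient"""
    g=cv2.GaussianBlur(im,(0,0),0.8).astype(float)
    out=[]
    for a,b in segs:
        t=np.linspace(.08,.92,n)[:,None]; u=proj(f,a*(1-t)+b*t)
        d=u[-1]-u[0]; d/=np.linalg.norm(d)+1e-9; nn=np.array([-d[1],d[0]])
        o=np.arange(-half,half+.01,.25)
        pr=np.stack([map_coordinates(g[...,k],[u[:,1:2]+o*nn[1],u[:,0:1]+o*nn[0]],order=1) for k in range(3)],-1)
        gr=np.linalg.norm(np.gradient(pr,axis=1),axis=2)
        gr=gr*np.exp(-.5*(o/ (half/1.5))**2)
        out.append(o[gr.argmax(1)])
    return np.array(out)
E
cat > fit.py <<'E'
from h import *
fr=pickle.load(open("f0.pkl","rb"))
S,T=fr["scene"],fr["top"]
# picks: (frame, local pt, pixel)
s=lambda x,y:(150+x/5,205+y/5)
t=lambda x,y:(335+x/5,180+y/5)
pk=[(S,(90,96,22),s(562,127)),(S,(90,96,-22),s(588,222)),(S,(90,-96,-22),s(170,383)),(S,(90,50,0),s(477,205)),
 (T,(90,50,0),t(171,280)),(T,(90,-96,-22),t(408,190)),(T,(28,50,0),t(193,372)),(T,(90,-96,22),t(432,240))]
def res(p,z=.045):
    M,o=rackframe(*p)
    return np.concatenate([proj(f,M@(np.array(l)/1e3)+o)[0]-q for f,l,q in pk])
r=least_squares(res,[.4,-.2,14],x_scale=[.1,.1,10],loss='soft_l1');print(r.x);print(r.fun.reshape(-1,2).round(1))
M,o=rackframe(*r.x)
for n,f,(x,y,w,h) in (("s",S,(150,205,140,120)),("t",T,(335,180,110,105))):
    k=5;im=cv2.resize(f["image"][y:y+h,x:x+w],None,fx=k,fy=k,interpolation=cv2.INTER_CUBIC)
    def d(a,b,c=(0,255,0)):
        u=(proj(f,(np.array([a,b])/1e3)@M.T+o)-[x,y]+.5)*k-.5
        cv2.line(im,*[tuple(map(int,v.round())) for v in u],c,1)
    for X in (16,28,78,90):
        q=[(X,96,22),(X,96,-22),(X,-96,-22),(X,-96,22)]
        for i in range(4): d(q[i],q[(i+1)%4],(0,255,0) if X>70 else (255,255,0))
        a=np.linspace(0,6.283,30)
        for i in range(29): d((X,50+12*np.cos(a[i]),12*np.sin(a[i])),(X,50+12*np.cos(a[i+1]),12*np.sin(a[i+1])),(0,0,255))
    for X0,X1 in((16,28),(78,90)):
        for yy in(96,-96):
            for zz in (22,-22): d((X0,yy,zz),(X1,yy,zz))
    cv2.imwrite(f"pics/fit_{n}.png",im)
E
python3 - <<'E'
from workcell import env
import pickle
pickle.dump({n:env.grab_frame(n) for n in("scene","top")},open("f0.pkl","wb"))
E
python3 fit.py; python3 -c "
import cv2,numpy as np
a=cv2.imread('pics/fit_s.png');b=cv2.imread('pics/fit_t.png')
cv2.imwrite('pics/fit_s.png',a)"
```

```text
[ 0.41190569 -0.2103086  16.72650022]
[[-0.3 -0.3]
 [ 0.5 -0.2]
 [-1.4 -0.8]
 [ 0.3  0.7]
 [ 0.1  0.2]
 [-0.5  0.3]
 [-0.1  0.1]
 [-0.1 -3.3]]
```

View pics/fit_s.png

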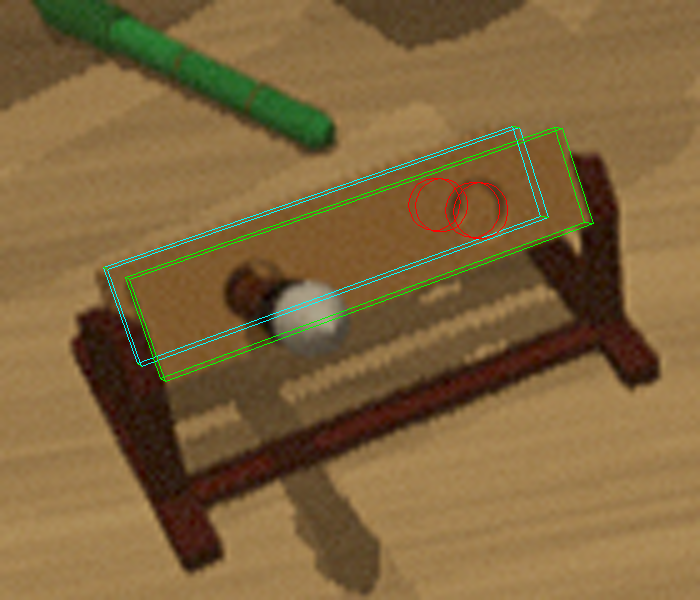

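View pics/fit_t.png

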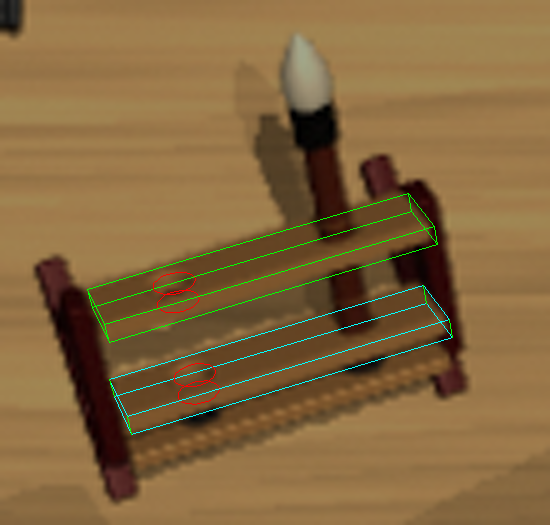

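```bash
cat > refine.py <<'E'
from h import *
fr=pickle.load(open("f0.pkl","rb"));S,T=fr["scene"],fr["top"]
def E(a,b):return (a,b)
segS=[((90,96,22),(90,96,-22)),((90,96,-22),(90,-96,-22)),((90,-96,-22),(90,-96,22)),((78,94,22),(78,-94,22))]
segT=[((90,94,-22),(90,-30,-22)),((90,94,22),(90,-94,22)),((78,94,22),(78,-94,22)),((28,94,22),(28,-94,22)),((28,94,-22),(28,-30,-22)),((16,94,22),(16,-94,22)),((90,-96,-22),(90,-96,22))]
def segs(L,M,o): return [(M@(np.array(a)/1e3)+o,M@(np.array(b)/1e3)+o) for a,b in L]
def fit(use,p0,free):
    p0=np.array(p0,float)
    for it in range(8):
        half=4 if it<3 else 2.5
        # fixed targets: gauss-newton on normal offsets
        J=[];r=[]
        def sgn(p):
            M,o=rackframe(*p);out=[]
            for f,L in use:
                out.append((f,segs(L,M,o)))
            return out
        base=sgn(p0); offs=[edges(f,f["image"],sg,half) for f,sg in base]
        def pts(p):
            return [np.array([proj(f,a*(1-t)+b*t) for a,b in sg]) for (f,sg) in sgn(p) for t in [np.linspace(.08,.92,14)[:,None]]]
        P0=pts(p0);N=[]
        for P in P0:
            d=P[:,-1]-P[:,0];d/=np.linalg.norm(d,axis=1)[:,None];N.append(np.stack([-d[:,1],d[:,0]],-1)[:,None])
        def res(q):
            p=p0.copy();p[free]=q
            return np.concatenate([(((A-B)*n).sum(-1)-o).ravel() for A,B,n,o in zip(pts(p),P0,N,offs)])
        q=least_squares(res,p0[free],x_scale=[.01,.01,1,.01][:len(free)],loss='soft_l1',f_scale=.3)
        p0[free]=q.x
    return p0,[np.median(o,1).round(2) for o in offs]
for nm,use in (("both",[(S,segS),(T,segT)]),("S",[(S,segS)]),("T",[(T,segT)])):
    p,o=fit(use,[.4119,-.2103,16.7,.045],[0,1,2]);M,oo=rackframe(*p)
    print(nm,p.round(4),"entry",(M@[.09,.05,0]+oo).round(4),o)
p,o=fit([(S,segS),(T,segT)],[.4119,-.2103,16.7,.045],[0,1,2,3]);print("z free",p.round(4),o)
E
python3 refine.py
```

```text
both [ 0.4136 -0.2108 17.2036  0.045 ] entry [ 0.4693 -0.1413  0.0966] [array([0.25, 0.12, 0.  , 2.25]), array([-0.25,  0.  ,  0.  ,  0.  ,  0.  , -0.25,  0.75])]
S [ 0.41   -0.2109 16.4853  0.045 ] entry [ 0.4665 -0.142   0.0966] [array([ 0.  , -0.5 ,  0.  ,  1.75])]
T [ 0.4133 -0.2077 17.894   0.045 ] entry [ 0.4681 -0.1375  0.0966] [array([ 0.  ,  0.  ,  0.12,  0.  ,  0.25, -0.12,  0.  ])]
z free [ 0.4149 -0.2146 18.1125  0.0557] [array([-0.25, -1.88,  0.5 ,  0.25]), array([ 0.  ,  0.  ,  0.25,  0.  ,  0.25,  0.  , -1.  ])]
```

```bash
cat >> h.py <<'E'
prof=[(0,5.5),(6,10),(146,10),(146,13),(170,13),(178,14),(190,12),(203,6),(212,.5)]
def brushpts(o,d,xs=None):
    """o butt, d unit axis; returns list of rings"""
    a=np.cross(d,[0,0,1.]);a/=np.linalg.norm(a);b=np.cross(d,a);th=np.linspace(0,2*np.pi,24,endpoint=False)
    return [o+d*x/1e3+(np.cos(th)[:,None]*a+np.sin(th)[:,None]*b)*r/1e3 for x,r in prof]
def silh(f,o,d,k=4):
    rings=[proj(f,r) for r in brushpts(o,d)]
    m=np.zeros((480*k,640*k),np.uint8)
    for A,B in zip(rings[:-1],rings[1:]):
        h=cv2.convexHull(((np.r_[A,B]+.5)*k-.5).astype(np.float32))
        cv2.fillConvexPoly(m,np.round(h).astype(np.int32),255)
    return cv2.resize(m,(640,480),interpolation=cv2.INTER_AREA).astype(float)/255
def axis(yaw,pitch): # pitch = elevation deg
    y,p=np.radians([yaw,pitch]);return np.array([np.cos(p)*np.cos(y),np.cos(p)*np.sin(y),np.sin(p)])
E
python3 - <<'E'
from workcell import env
from h import *
D={}
for n in("scene","top"):
    f=env.grab_frame(n);r=env.trace(f,"brush")
    for q in r:
        ys,xs=np.nonzero(q["mask"]);print(n,q["score"],q["mask"].sum(),xs.mean(),ys.mean(),xs.min(),xs.max(),ys.min(),ys.max())
    b=[q for q in r if np.hypot(*(np.array(np.nonzero(q["mask"])).mean(1)[::-1]-([378,240] if n=="scene" else [263,245])))<12]
    D[n]=(f,b[0]["mask"])
pickle.dump(D,open("b0.pkl","wb"))
E
cat > bfit.py <<'E'
from h import *
from scipy.optimize import minimize
D=pickle.load(open("b0.pkl","rb"))
def cost(p,ks):
    o=np.array([p[0],p[1],.05]);d=axis(p[2]*100,0);c=0
    for n in ks:
        f,m=D[n]; mm=cv2.GaussianBlur(m.astype(float),(0,0),1.); s=cv2.GaussianBlur(silh(f,o,d),(0,0),1.); c+=((mm-s)**2).sum()
    return c
for ks in (("scene","top"),("scene",),("top",)):
    x0=np.array([.38,.12,.30])
    for st in(.02,.004):
        r=minimize(cost,x0,args=(ks,),method="Nelder-Mead",options=dict(initial_simplex=np.vstack([x0]+[x0+st*e for e in np.eye(3)]),xatol=1e-4,fatol=.01));x0=r.x
    print(ks,r.x[:2].round(4),r.x[2]*100,r.fun,"at125",(r.x[:2]+.125*axis(r.x[2]*100,0)[:2]).round(4))
    if len(ks)==2:
        out=[]
        for n,(x,y) in(("scene",(330,205)),("top",(220,195))):
            f,m=D[n];k=4
            im=cv2.resize(f["image"][y:y+95,x:x+95],None,fx=k,fy=k,interpolation=cv2.INTER_CUBIC)
            for mk,c in((m.astype(np.uint8),(255,255,0)),((silh(f,np.array([*r.x[:2],.05]),axis(r.x[2]*100,0))>.5).astype(np.uint8),(0,255,0))):
                mk=cv2.resize(mk[y:y+95,x:x+95],None,fx=k,fy=k,interpolation=cv2.INTER_NEAREST)
                cv2.drawContours(im,cv2.findContours(mk,0,1)[0],-1,c,1)
            out.append(im)
        cv2.imwrite("pics/bfit.png",np.hstack(out))
E
python3 bfit.py
```

```text
scene 0.82 512 185.341796875 216.791015625 157 216 201 233
scene 0.73 611 436.860883797054 206.94599018003274 406 466 187 225Traceback (most recent call last):
  File "<stdin>", line 9, in <module>
IndexError: list index out of range
Traceback (most recent call last):
  File "bfit.py", line 3, in <module>
    D=pickle.load(open("b0.pkl","rb"))
                  ~~~~^^^^^^^^^^^^^^^
FileNotFoundError: [Errno 2] No such file or directory: 'b0.pkl'
```

Missed this time; retry over fresh pictures.

```bash
cat > tr.py <<'E'
from h import *
def getmask(env,n,near,thing="brush",tries=5,tol=25):
    for _ in range(tries):
        f=env.grab_frame(n)
        for q in env.trace(f,thing):
            c=np.array(np.nonzero(q["mask"])).mean(1)[::-1]
            if np.hypot(*(c-near))<tol: return f,q["mask"],q["score"]
    return f,None,0
E
python3 - <<'E'
from workcell import env
from tr import *
D={}
for n,c in(("scene",[378,240]),("top",[263,245])):
    f,m,s=getmask(env,n,c);print(n,s,None if m is None else m.sum());D[n]=(f,m)
pickle.dump(D,open("b0.pkl","wb"))
print(env.read_state()["clock"])
E
python3 bfit.py
```

```text
scene 0.81 704
top 0.55 534
1.3
('scene', 'top') [0.365  0.1096] 33.03689600749943 23.36940053045787 at125 [0.4698 0.1778]
('scene',) [0.3661 0.1086] 33.00146552473405 12.058455821397757 at125 [0.4709 0.1767]
('top',) [0.3657 0.1103] 33.310000749518025 3.147913979522452 at125 [0.4702 0.179 ]
```

View pics/bfit.png

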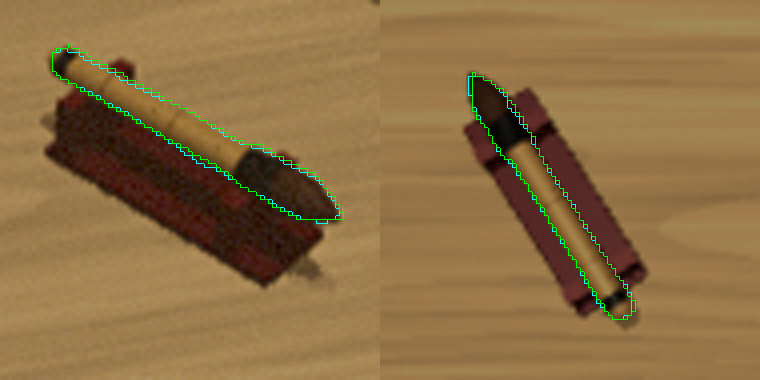

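```bash
cat > plan.py <<'E'
from h import *
RK=dict(x=.4130,y=-.2095,psi=17.3)
def rack(): return rackframe(RK["x"],RK["y"],RK["psi"])
def tcp_for_grasp(g,rot): return np.array(g)+.019*rpy(rot)[:,1]
GX=.125
gr=[-90,0,33.1]; gp=np.array([.4702,.1778,.05])
pr=[-90,-35,RK["psi"]]
def rackgrasp(u,dy=0,dz=0): # butt at u along X
    M,o=rack(); return M@np.array([u+GX,.05+dy,dz])+o
E
python3 - <<'E'
from workcell import env
from plan import *
for nm,g,r in (("pre",gp+[0,0,.1],gr),("grasp",gp,gr),("lift",gp+[0,0,.12],gr),("u.20",rackgrasp(.2),pr),("u.12",rackgrasp(.12),pr),("u.05",rackgrasp(.05),pr),("u0",rackgrasp(0),pr),("back",rackgrasp(0,0,.1),pr)):
    t=tcp_for_grasp(g,r);q=env.inverse_kinematics(t,r);print(nm,t.round(3),None if q is None else np.round(q,1))
E
```

```text
pre [0.47  0.178 0.131] [ 39.2  13.1 -21.2  -0.  -55.7 -96.1]
grasp [0.47  0.178 0.031] [ 39.2  20.5 -28.1  -0.  -41.4 -96.1]
lift [0.47  0.178 0.151] [ 39.2  11.9 -19.5  -0.  -58.5 -96.1]
u.20 [ 0.663 -0.079  0.216] [  1.9  11.  -13.9 -16.7 -32.2 -63. ]
u.12 [ 0.6   -0.099  0.17 ] [ -1.4   8.7 -21.9 -23.2 -27.8 -53.7]
u.05 [ 0.545 -0.116  0.13 ] [ -5.9   7.8 -27.2 -31.5 -25.7 -41.7]
u0 [ 0.506 -0.128  0.101] [-10.6   7.9 -30.1 -38.9 -25.3 -30.4]
back [ 0.452 -0.145  0.183] [-13.   -3.8 -30.6 -29.7 -35.7 -39.6]
```

Run:
```python
from workcell import env
from plan import *
s=env.read_state()
env.move_straight(s["position"]+[0,0,.16],rate=.25)
t=tcp_for_grasp(gp,gr)
env.goto(t+[0,0,.25],gr)
env.move_straight(t+[0,0,.06],rate=.25)
for n in("scene","top"):
    f=env.grab_frame(n);cv2.imwrite(f"pics/pre_{n}.png",f["image"])
s=env.read_state();print(s["clock"],s["position"],t,s["tool_rot"],s["force"],s["opening"])
a=cv2.imread("pics/pre_scene.png")[130:300,280:480];b=cv2.imread("pics/pre_top.png")[160:330,180:380]
cv2.imwrite("pics/pre.png",np.hstack([cv2.resize(v,(400,340)) for v in(a,b)]))
```

```text
6.0 [0.47139821 0.17853228 0.09266186] [0.4702 0.1778 0.031 ] [-89.9959309   -0.21166996  33.10609358] [ 0.07615582 -0.69309581  0.53310185] 1.0053949799994337
```

View pics/pre.png

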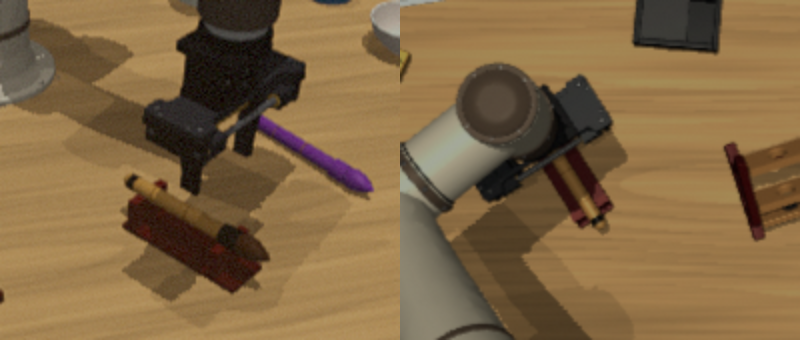

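The fingers are open and straddle the brush near its ferrule end (scene crop about (215,165) over the brush). Descending, gripping, lifting.

Run:
```python
from workcell import env
from plan import *
t=tcp_for_grasp(gp,gr)
print(env.move_straight(t,rate=.12,force_limit=8))
s=env.read_state();print(s["clock"],s["position"],s["force"])
env.gripper_to(0.05,grasp_force=25)
s=env.read_state();print(s["opening"]*87,s["force"],s["position"])
env.move_straight(t+[0,0,.12],rate=.15)
s=env.read_state();print(s["clock"],s["position"],s["opening"]*87,s["force"])
for n in("scene","top"):
    f=env.grab_frame(n);cv2.imwrite(f"pics/lift_{n}.png",f["image"])
a=cv2.imread("pics/lift_scene.png")[100:270,280:480];b=cv2.imread("pics/lift_top.png")[160:330,180:380]
cv2.imwrite("pics/lift.png",np.hstack([cv2.resize(v,(400,340)) for v in(a,b)]))
```

```text
False
6.65 [0.47087459 0.17824053 0.03175194] [ 0.95522284 -0.42366122 -0.0334415 ]
4.501143387718144 [ 0.52702951 -0.26344813  0.00233269] [0.47019858 0.17780126 0.03099504]
9.0667 [0.46948718 0.17740214 0.15006791] 4.55566424349523 [-0.33323728 -0.38069153  0.03842195]
```

View pics/lift.png

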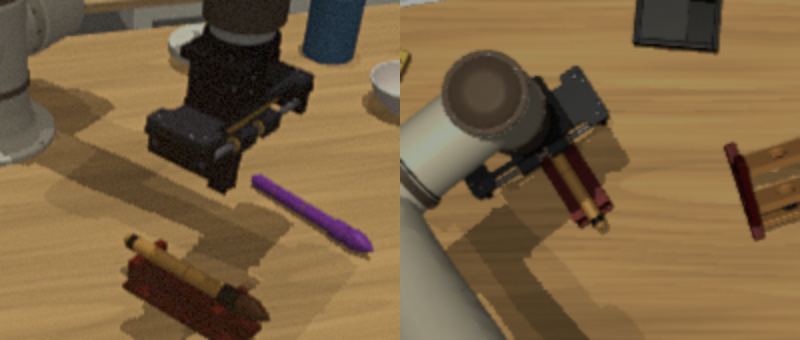

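Run:
```python
import cv2,numpy as np
a=cv2.imread("pics/pre_scene.png")[140:280,310:450];b=cv2.imread("pics/lift_scene.png")[140:280,310:450]
cv2.imwrite("pics/x1.png",np.hstack([cv2.resize(v,(400,400),interpolation=cv2.INTER_CUBIC) for v in(a,b)]))
```

```text
(no output)
```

View pics/x1.png

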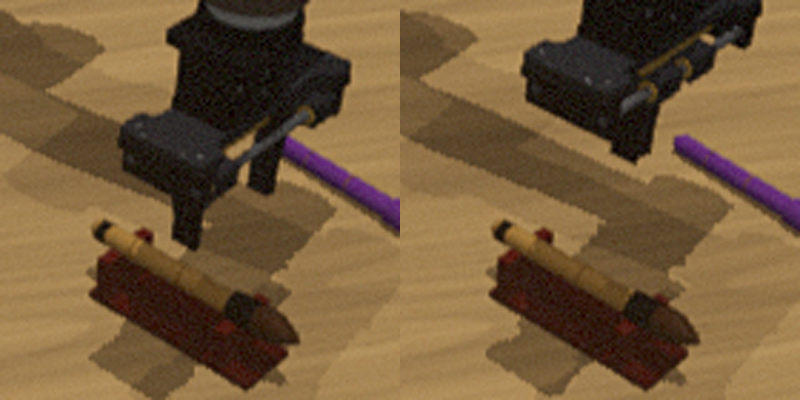

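Run:
```python
from workcell import env
from h import *
f=env.grab_frame("scene")
for lab,p in(("pre tcp",[.4714,.1785,.0927]),("lift tcp",[.4695,.1774,.1501]),("brush125",[.4702,.1778,.05])):
    u=proj(f,p)[0];print(lab,u,(u-[310,140])*400/140)
s=env.read_state();print(s["position"],s["tool_rot"],s["opening"],s["clock"])
a=cv2.resize(f["image"][100:220,330:460],(780,720)[::1],interpolation=cv2.INTER_CUBIC)[:600]
u=proj(f,s["position"])[0];cv2.circle(a,tuple(((u-[330,100])*6).astype(int)),4,(0,0,255),-1)
cv2.imwrite("pics/x2.png",a)
```

```text
pre tcp [386.74096468 227.63091219] [219.25989909 250.37403482]
lift tcp [388.72340224 206.89661442] [224.9240064  191.13318406]
brush125 [384.34688922 241.56325508] [212.41968348 290.18072879]
[0.46962932 0.17739538 0.14987803] [-90.00489505   0.13843481  33.0912339 ] 0.049907147002361915 9.2167
```

View pics/x2.png

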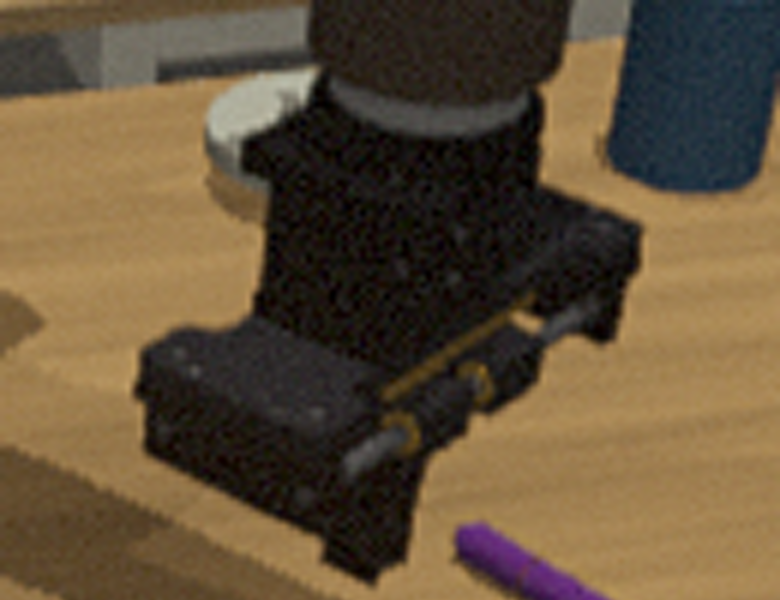

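Run:
```python
from workcell import env
from h import *
s=env.read_state();M=rpy(s["tool_rot"]);o=s["position"]
for n,(x,y,w,h) in(("scene",(330,90,130,120)),("top",(180,160,130,120))):
    f=env.grab_frame(n);k=5
    a=cv2.resize(f["image"][y:y+h,x:x+w],None,fx=k,fy=k,interpolation=cv2.INTER_CUBIC)
    a=cv2.convertScaleAbs(a,alpha=1.8)
    def L(pts,c):
        u=((proj(f,(np.array(pts)/1e3)@M.T+o)-[x,y])*k).astype(int);cv2.polylines(a,[u],True,c,1)
    for yy,c in((-70,(0,255,0)),(-100,(255,255,0))):L([(37.5,yy,95),(37.5,yy,-95),(-37.5,yy,-95),(-37.5,yy,95)],c)
    for yy,c in((0,(0,0,255)),(-19,(0,255,255)),(-38,(255,0,255))): L([(9.5,yy,20),(9.5,yy,-20),(-9.5,yy,-20),(-9.5,yy,20)],c)
    cv2.imwrite(f"pics/x3{n}.png",a)
a=cv2.imread("pics/x3scene.png");cv2.imwrite("pics/x3scene.png",a)
```

```text
(no output)
```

View pics/x3scene.png

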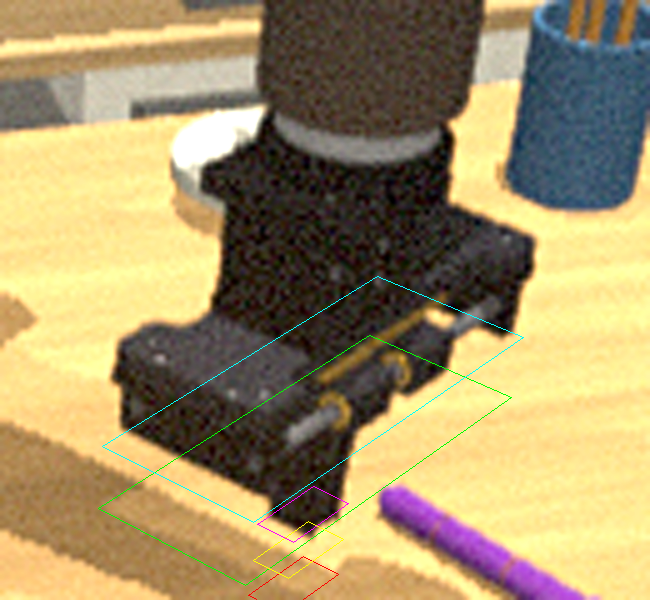

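View pics/x3top.png

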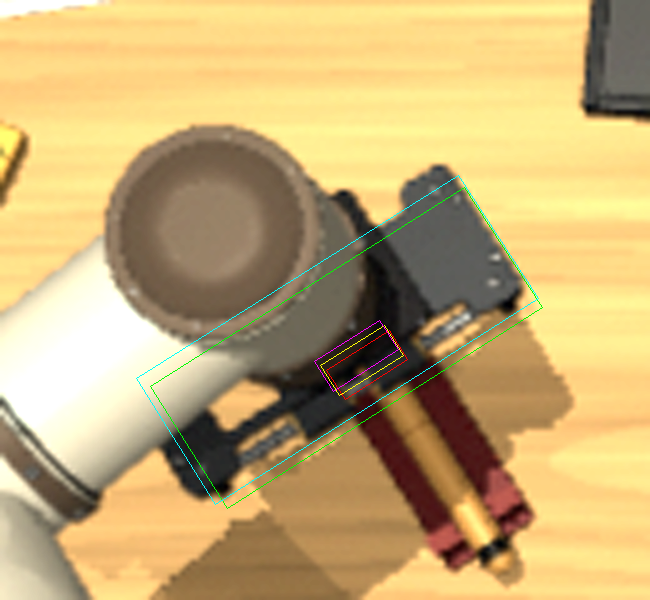

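The grasp missed: the fingers shut to 4.5 mm on nothing, and the brush stayed in the bed. In the overlay the real tips (scene crop (303,532)) lie about 40 mm behind the reported TCP along the tool, and the body is offset the same way. I'll measure the offset: with the fingers open astride the bed, lower gently until the tips touch the desk, then grip relative to that.

Run:
```python
from workcell import env
from plan import *
t=tcp_for_grasp(gp,gr)
env.gripper_to(1.0)
env.move_straight(t+[0,0,-.02],rate=.2,force_limit=8)
s=env.read_state();print(s["clock"],s["position"],s["force"])
for z in (-.060,):
    hit=env.move_straight([t[0],t[1],z],rate=.03,force_limit=4)
    s=env.read_state();print(hit,s["clock"],s["position"],s["force"])
f=env.grab_frame("scene");cv2.imwrite("pics/touch.png",cv2.resize(f["image"][130:300,280:480],None,fx=4,fy=3.5))
```

```text
11.6333 [0.47100329 0.17830891 0.0117602 ] [-0.15851328 -0.06984105 -0.30970396]
True 13.1083 [ 0.4702444   0.17781511 -0.03516269] [-1.20889168 -0.53495134  6.05586399]
```

View pics/touch.png

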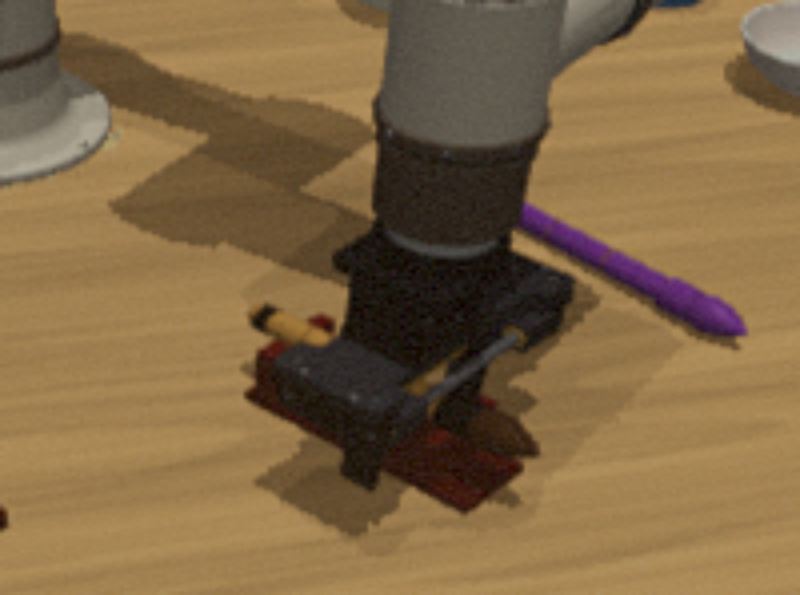

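Tips rest on the desk at reported z = -35 mm, so the real tips lie about 35 mm behind the reported TCP. Rising 31 mm and gripping.

```bash
sed -i 's/np.array(g)+.019/np.array(g)+(.019-D)*1.0+0*.0/; s/^GX/D=-.0355\nGX/' plan.py; sed -i 's/return np.array(g)+.*/return np.array(g)+(.019+.0355)*rpy(rot)[:,1]/' plan.py; cat plan.py
python3 - <<'E'
from workcell import env
from plan import *
t=tcp_for_grasp(gp,gr);print(t)
env.move_straight(t,rate=.1)
env.gripper_to(0.05,grasp_force=25)
s=env.read_state();print(s["clock"],s["opening"]*87,s["force"],s["position"])
env.move_straight(t+[0,0,.12],rate=.15)
s=env.read_state();print(s["clock"],s["position"],s["opening"]*87,s["force"])
D={}
for n in("scene","top"):
    f=env.grab_frame(n);cv2.imwrite(f"pics/lift_{n}.png",f["image"])
a=cv2.imread("pics/lift_scene.png")[100:270,280:480];b=cv2.imread("pics/lift_top.png")[160:330,180:380]
cv2.imwrite("pics/lift2.png",np.hstack([cv2.resize(v,(400,340)) for v in(a,b)]))
E
```

```text
from h import *
RK=dict(x=.4130,y=-.2095,psi=17.3)
def rack(): return rackframe(RK["x"],RK["y"],RK["psi"])
def tcp_for_grasp(g,rot): return np.array(g)+(.019+.0355)*rpy(rot)[:,1]
D=-.0355
GX=.125
gr=[-90,0,33.1]; gp=np.array([.4702,.1778,.05])
pr=[-90,-35,RK["psi"]]
def rackgrasp(u,dy=0,dz=0): # butt at u along X
    M,o=rack(); return M@np.array([u+GX,.05+dy,dz])+o
[ 0.4702  0.1778 -0.0045]
14.725 19.429101658986998 [0.07104171 0.20641294 0.27283578] [ 0.47022648  0.17784116 -0.00447231]
15.675 [0.46943004 0.17735298 0.11455788] 19.374615401628645 [ 0.50169852 -0.10631672 -1.40071454]
```

View pics/lift2.png

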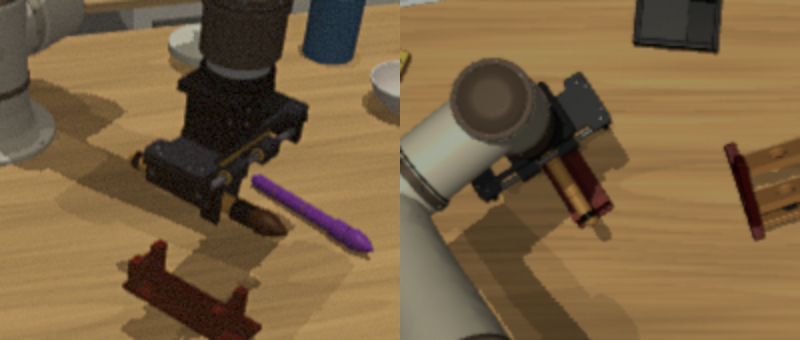

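Brush gripped (19.4 mm) and clear of the bed. Go to the pre-insert pose and measure brush versus holes.

Run:
```python
from workcell import env
from plan import *
g=rackgrasp(.15)
print([np.round(env.inverse_kinematics(tcp_for_grasp(rackgrasp(u),pr),pr),1) for u in(.15,.05,0)], env.inverse_kinematics(tcp_for_grasp(rackgrasp(0,0,.1),pr),pr))
env.goto(tcp_for_grasp(g,pr),pr)
env.dwell(.2)
s=env.read_state();print(s["clock"],s["position"],tcp_for_grasp(g,pr),s["tool_rot"],s["opening"]*87,s["force"])
D={n:env.grab_frame(n) for n in("scene","top")}
for n in D: D[n]["state"]={k:s[k] for k in("position","tool_rot")}
pickle.dump(D,open("p1.pkl","wb"))
for n,(x,y,w,h) in(("scene",(150,120,200,180)),("top",(300,130,200,180))):
    cv2.imwrite(f"pics/p1{n}.png",cv2.resize(D[n]["image"][y:y+h,x:x+w],None,fx=3.3,fy=3.3,interpolation=cv2.INTER_CUBIC))
```

```text
[array([  0.5,  13. , -18.7, -22.1, -26.1, -56.2]), array([ -5.5,  11.9, -26.2, -35. , -22.9, -38.2]), array([-10.4,  12.3, -28.9, -43.4, -22.9, -25.7])] [-11.82970189   0.13648879 -31.02539318 -32.29845365 -31.50300172
 -37.14053867]
17.1583 [ 0.64312368 -0.08405627  0.15793207] [ 0.64305292 -0.08547736  0.15808973] [-89.98656604 -34.97534931  17.41798544] 18.893619523009956 [-0.31365771 -0.27616224 -0.48743656]
```

View pics/p1scene.png

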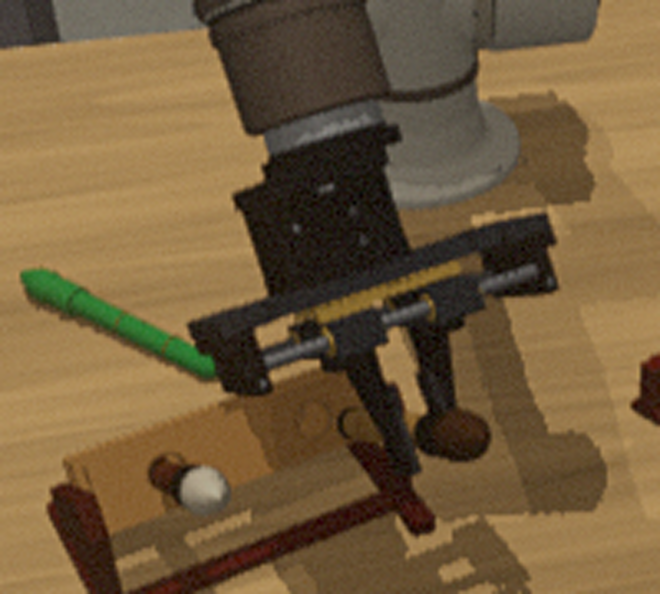

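View pics/p1top.png

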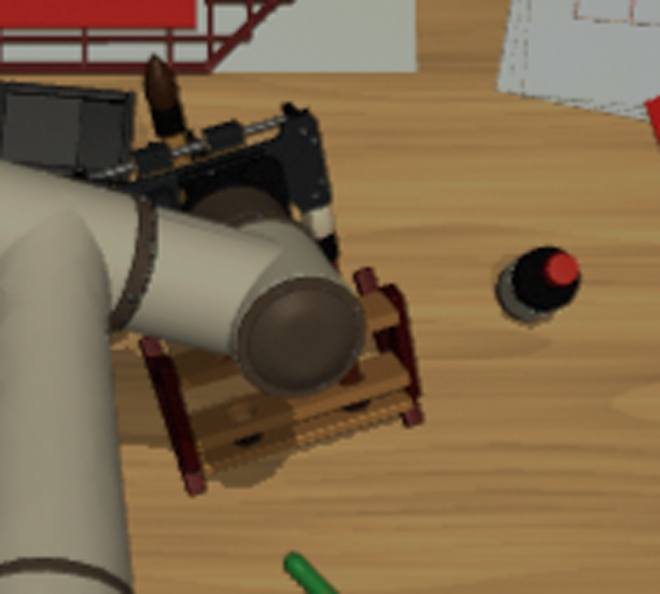

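```bash
cat > ov.py <<'E'
from plan import *
import sys
def overlay(D,o,d,tag,boxes,k=6):
    M,ro=rack();a=np.linspace(0,2*np.pi,40)
    for n,(x,y,w,h) in boxes.items():
        f=D[n];im=cv2.resize(f["image"][y:y+h,x:x+w],None,fx=k,fy=k,interpolation=cv2.INTER_CUBIC);im=cv2.convertScaleAbs(im,alpha=1.5)
        m=(cv2.resize(silh(f,o,d)[y:y+h,x:x+w],None,fx=k,fy=k)>.5).astype(np.uint8)
        cv2.drawContours(im,cv2.findContours(m,0,1)[0],-1,(0,255,0),1)
        P=np.c_[np.full(40,.09),.05+.012*np.cos(a),.012*np.sin(a)]@M.T+ro
        cv2.polylines(im,[(((proj(f,P)-[x,y])+.5)*k).astype(int)],True,(0,0,255),1)
        r=[brushpts(o,d)[i] for i in(1,2,4)]
        for q in r: cv2.polylines(im,[(((proj(f,q)-[x,y])+.5)*k).astype(int)],True,(255,255,0),1)
        cv2.imwrite(f"pics/{tag}{n}.png",im)
E
python3 - <<'E'
from ov import *
D=pickle.load(open("p1.pkl","rb"));s=D["scene"]["state"];T=rpy(s["tool_rot"])
g=s["position"]-.0545*T[:,1];d=T[:,0];o=g-GX*d
M,ro=rack();print("butt in rack",M.T@(o-ro),"dir",M.T@d)
overlay(D,o,d,"o1",dict(scene=(225,215,90,60),top=(325,130,80,100)))
E
```

```text
butt in rack [ 0.15033479  0.05104773 -0.00035669] dir [ 9.99998484e-01  1.68733285e-03 -4.29239220e-04]
```

View pics/o1scene.png

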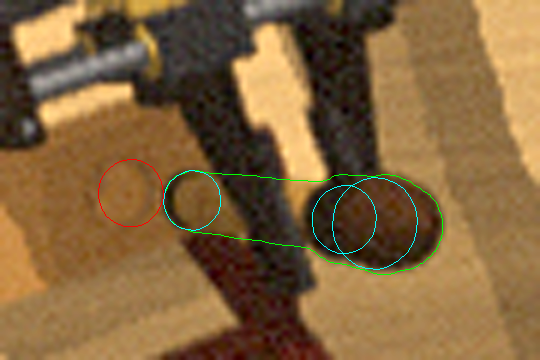

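View pics/o1top.png

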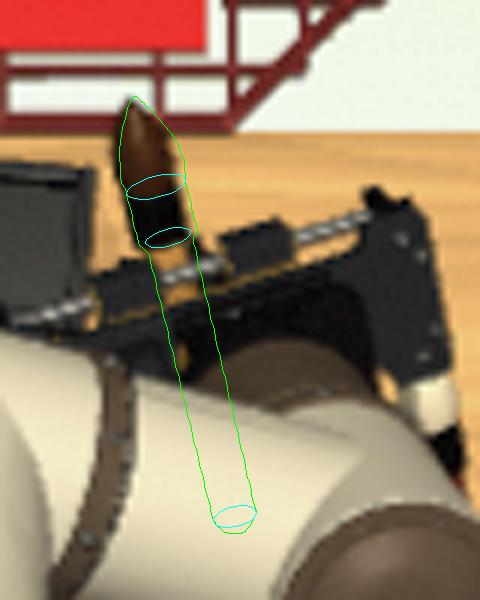

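Run:
```python
from workcell import env
from ov import *
# average several scene/top frames to cut noise
out={}
for n in("scene","top"):
    fs=[env.grab_frame(n) for _ in range(4)]
    f=dict(fs[0]);f["image"]=np.mean([q["image"].astype(float) for q in fs],0).round().astype(np.uint8);out[n]=f
s=env.read_state()
for n in out: out[n]["state"]={k:s[k] for k in("position","tool_rot")}
pickle.dump(out,open("p2.pkl","wb"));print(s["clock"],s["position"],s["tool_rot"])
f=out["scene"];k=10;x,y,w,h=228,225,78,42
im=cv2.convertScaleAbs(cv2.resize(f["image"][y:y+h,x:x+w],None,fx=k,fy=k,interpolation=cv2.INTER_CUBIC),alpha=1.7)
for i in range(0,w,10): cv2.putText(im,str(x+i),(i*k,10),0,.35,(255,255,255));cv2.line(im,(i*k,12),(i*k,18),(255,255,255))
for i in range(5,h,5): cv2.putText(im,str(y+i),(0,i*k),0,.35,(255,255,255))
cv2.imwrite("pics/z1.png",im)
```

```text
17.6583 [ 0.64306025 -0.08547289  0.15810979] [-89.9989391  -35.00253696  17.29831886]
```

View pics/z1.png

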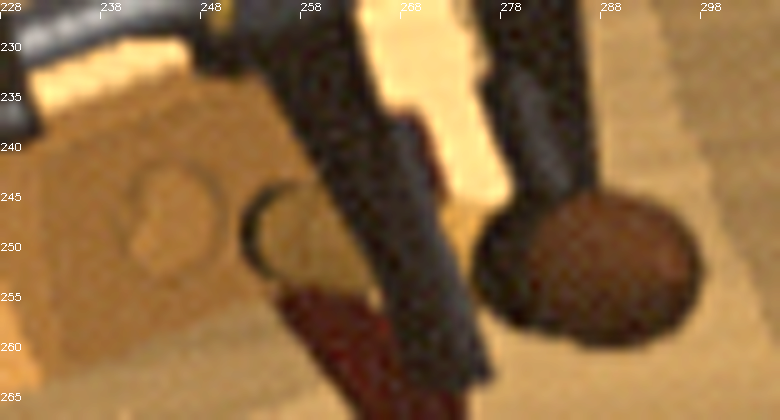

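Run:
```python
from ov import *
D=pickle.load(open("p2.pkl","rb"));s=D["scene"]["state"];T=rpy(s["tool_rot"])
g=s["position"]-.0545*T[:,1];d=T[:,0];o=g-GX*d
M,ro=rack();a=np.linspace(0,2*np.pi,80)
for n in D:
    f=D[n]
    P=proj(f,np.c_[np.full(80,.09),.05+.012*np.cos(a),.012*np.sin(a)]@M.T+ro)
    print(n,"hole x",P[:,0].min(),P[:,0].max(),"y",P[:,1].min(),P[:,1].max(),"c",proj(f,M@[.09,.05,0]+ro))
    m=silh(f,o,d);ys,xs=np.nonzero(m>.5);print("sil x",xs.min()-.5,xs.max()+.5,"y",ys.min()-.5,ys.max()+.5)
    J=[(proj(f,M@([.09,.05,0]+1e-3*e)+ro)-proj(f,M@[.09,.05,0]+ro))[0] for e in np.eye(3)];print("px per mm X,Y,Z",np.round(J,2).tolist())
    if n=="scene":
        x=m[:, :];ys,xs=np.nonzero(m[235:262,270:]>.5);print("hair top/bot",ys.min()+234.5,ys.max()+235.5)
        r=proj(f,brushpts(o,d)[4]);print("ferrule ring146..170 xmin",proj(f,brushpts(o,d)[3])[:,0].min())
overlay(D,o,d,"o2",dict(scene=(228,225,78,42),top=(325,130,70,75)),k=8)
```

```text
scene hole x 240.89330065197743 251.7397398565215 y 241.10608024362529 252.30845723159513 c [[246.34327277 246.70579603]]
sil x 251.5 297.5 y 242.5 260.5
px per mm X,Y,Z [[0.14, 0.02], [0.43, -0.16], [-0.15, -0.44]]
hair top/bot 243.5 260.5
ferrule ring146..170 xmin 274.1188538189109
top hole x 364.66229890706245 373.053647189864 y 233.78824236585092 238.29631122046854 c [[368.85107865 236.02782972]]
sil x 344.5 367.5 y 145.5 218.5
px per mm X,Y,Z [[-0.07, -0.3], [-0.34, 0.1], [0.09, 0.16]]
```

View pics/o2scene.png

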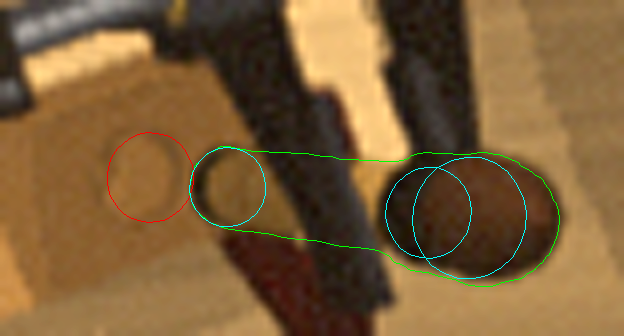

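View pics/o2top.png

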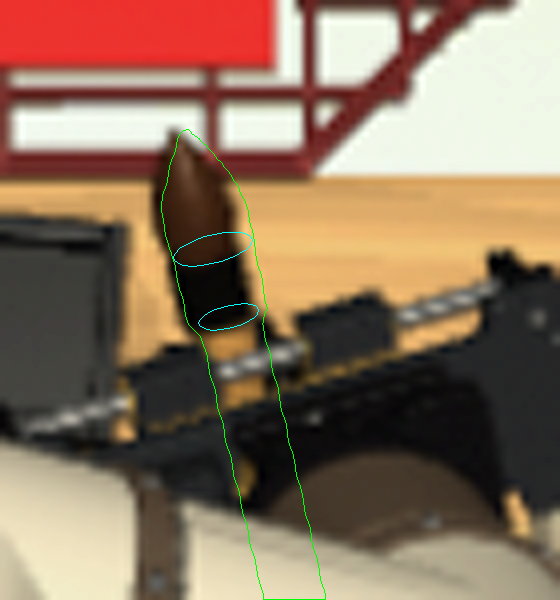

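Run:
```python
from ov import *
D=pickle.load(open("p2.pkl","rb"));f0=pickle.load(open("f0.pkl","rb"))
def z(im,x,y,w,h,k,al):
    im=cv2.convertScaleAbs(cv2.resize(im[y:y+h,x:x+w],None,fx=k,fy=k,interpolation=cv2.INTER_CUBIC),alpha=al)
    for i in range(0,w,5): cv2.putText(im,str(x+i),(i*k,9),0,.3,(255,255,255));cv2.line(im,(i*k,10),(i*k,15),(255,255,255))
    for i in range(5,h,5): cv2.putText(im,str(y+i),(0,i*k+4),0,.3,(255,255,255))
    return im
a=z(D["top"]["image"],335,142,40,50,10,1.8);b=z(f0["top"]["image"],352,220,40,50,10,1.5)
cv2.imwrite("pics/z2.png",np.hstack([a,b]))
```

```text
(no output)
```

View pics/z2.png

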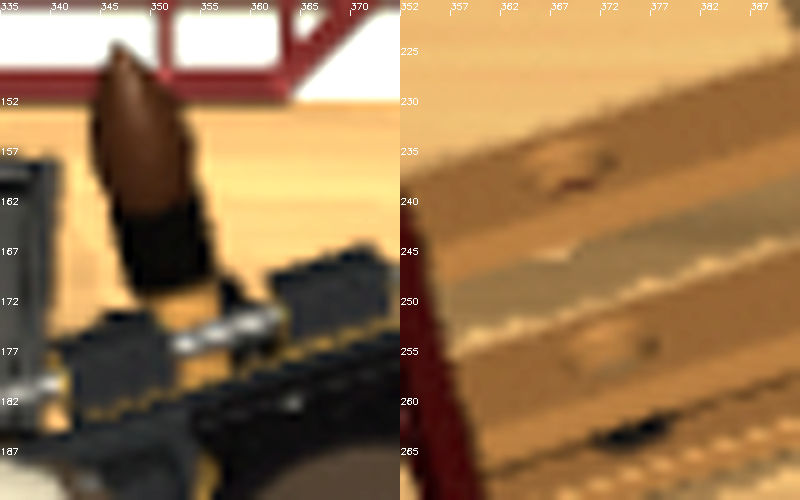

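Run:
```python
from ov import *
D=pickle.load(open("p2.pkl","rb"));s=D["top"]["state"];T=rpy(s["tool_rot"]);f=D["top"]
g=s["position"]-.0545*T[:,1];d=T[:,0];o=g-GX*d
M,ro=rack()
for x in(.14,.146,.16,.17,.19,.212): print(x,proj(f,o+x*d)[0].round(2))
print("lower hole",proj(f,M@[.028,.05,0]+ro),proj(D["scene"],M@[.028,.05,0]+ro))
x0=proj(f,o+.16*d)[0];print("px/mm rackY at ferrule",proj(f,o+.16*d+M[:,1]*1e-3)[0]-x0)
```

```text
0.14 [353.59 171.2 ]
0.146 [353.1  169.11]
0.16 [351.94 164.18]
0.17 [351.1  160.63]
0.19 [349.41 153.45]
0.212 [347.52 145.43]
lower hole [[373.16023928 254.33149538]] [[238.25051917 245.67865073]]
px/mm rackY at ferrule [-0.36663973  0.11135003]
```

Scene view: hole at (244.9, 246.4) against the predicted (246.3, 246.7), with the held brush matching its prediction. Top view: brush about 1.3 px and hole about 0.45 px left of prediction. Both cameras put the brush 2–3 mm too far in +Y relative to the hole, so I correct by -2.4 mm and insert slowly, force-guarded.

```bash
cat > snap.py <<'E'
from ov import *
def snap(env,tag,x=225,y=200,w=100,h=75,k=7):
    f=env.grab_frame("scene");t=env.grab_frame("top")
    cv2.imwrite(f"pics/{tag}.png",np.hstack([cv2.convertScaleAbs(cv2.resize(f["image"][y:y+h,x:x+w],(400,300),interpolation=cv2.INTER_CUBIC),alpha=1.6),cv2.convertScaleAbs(cv2.resize(t["image"][170:290,310:470],(400,300),interpolation=cv2.INTER_CUBIC),alpha=1.4)]))
E
python3 - <<'E'
from workcell import env
from snap import *
dy,dz=-.0024,.0003
M,ro=rack()
def go(u,rate,fl=None):
    h=env.move_straight(tcp_for_grasp(rackgrasp(u,dy,dz),pr),rate=rate,force_limit=fl)
    s=env.read_state();T=rpy(s["tool_rot"]);b=M.T@(s["position"]-.0545*T[:,1]-GX*T[:,0]-ro)
    print(u,h,round(s["clock"],2),(b*1e3).round(1),"F rack",(M.T@s["force"]).round(2),"open",round(s["opening"]*87,2));return h
go(.15,.1)
go(.10,.1)
h=go(.06,.05,6)
snap(env,"i1")
E
```

```text
0.15 False 17.91 [150.   47.4   0.3] F rack [-0.58 -0.03 -0.95] open 19.33
0.1 False 18.56 [100.7  47.2   0.3] F rack [ 0.98 -0.25 -0.79] open 19.15
0.06 False 19.51 [60.4 47.4  0.3] F rack [-0.37 -1.27  0.65] open 19.13
```

View pics/i1.png

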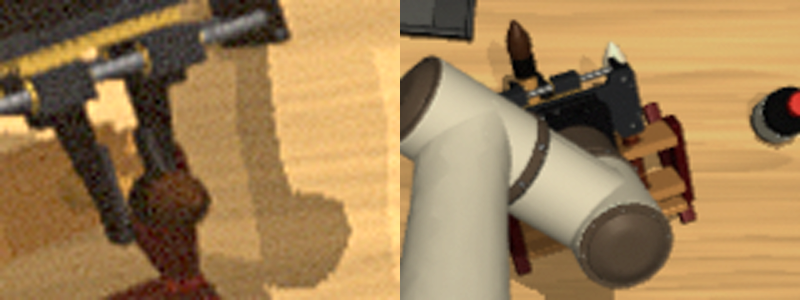

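The butt is 30 mm into the upper hole with under 1.5 N side force. Continue through the lower hole.

```bash
cat > go.py <<'E'
from workcell import env
from snap import *
M,ro=rack()
def go(u,rate,fl=None,dy=-.0024,dz=.0003):
    h=env.move_straight(tcp_for_grasp(rackgrasp(u,dy,dz),pr),rate=rate,force_limit=fl)
    s=env.read_state();T=rpy(s["tool_rot"]);b=M.T@(s["position"]-.0545*T[:,1]-GX*T[:,0]-ro)
    print(u,h,round(s["clock"],2),(b*1e3).round(1),"F rack",(M.T@s["force"]).round(2),"open",round(s["opening"]*87,2));return h
E
python3 - <<'E'
from go import *
h=go(.012,.05,6)
if not h: h=go(-.012,.02,5)
snap(env,"i2")
E
```

```text
0.012 False 20.72 [12.4 47.4  0.3] F rack [-0.48  0.46 -0.6 ] open 19.15
-0.012 True 21.43 [ 0.6 47.1 -0.1] F rack [ 2.86  1.08 -0.24] open 19.09
```

View pics/i2.png

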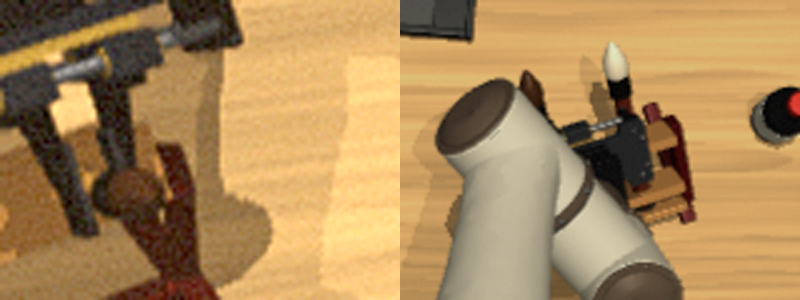

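Contact at 0.6 mm from the expected stop position, with 2.9 N along the slope: the butt is on the stop board. Letting go and backing off square to the slope.

Run:
```python
from go import *
env.dwell(.2);s=env.read_state();print("F rack",(M.T@s["force"]).round(2))
env.gripper_to(0.55)
env.dwell(.2);s=env.read_state();print(s["opening"]*87,"F rack",(M.T@s["force"]).round(2))
p=s["position"]+M[:,2]*.10
env.move_straight(p,rate=.12,force_limit=8)
s=env.read_state();print(s["clock"],s["position"],(M.T@s["force"]).round(2))
q=s["position"]
env.move_straight(q+[0,.0,.15],rate=.25)
sj=env.read_state()["joint_positions"].copy();print(sj.round(1))
f=env.grab_frame("scene");t=env.grab_frame("top");print(env.read_state()["clock"])
cv2.imwrite("pics/e1.png",f["image"]);cv2.imwrite("pics/e2.png",t["image"])
pickle.dump(dict(scene=f,top=t),open("e.pkl","wb"))
```

```text
F rack [ 2.86  0.18 -0.96]
47.92714350338965 F rack [ 0.14 -0.77 -0.83]
23.7083 [ 0.47149795 -0.14137489  0.1533318 ] [-0.25 -0.09  0.06]
[ -9.5  -9.1 -20.4 -20.2 -48.6 -53.9]
24.5583
```

View pics/e1.png

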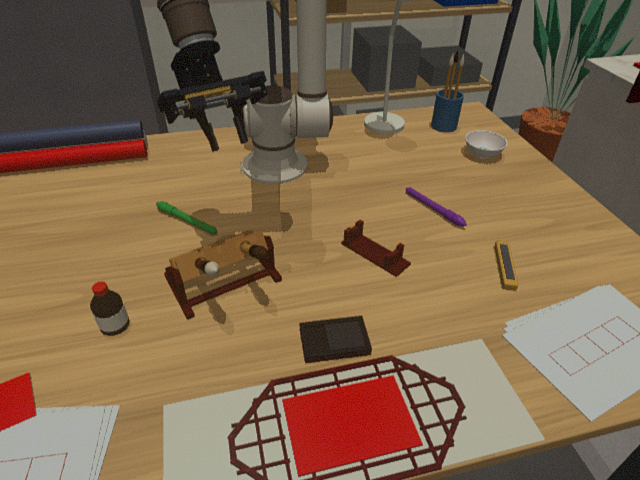

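View pics/e2.png

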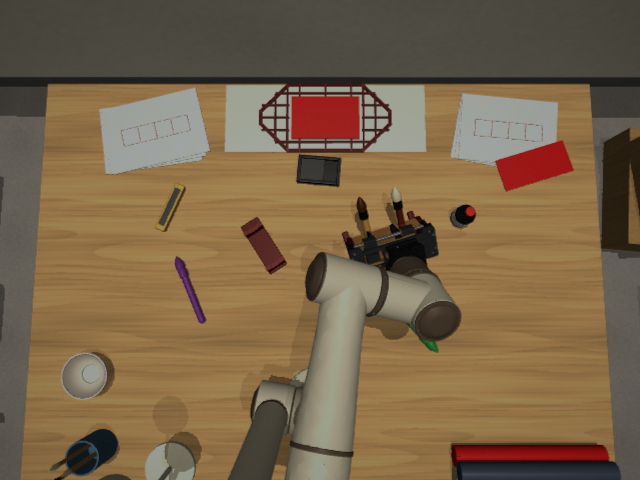

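Run:
```python
from ov import *
E=pickle.load(open("e.pkl","rb"));F=pickle.load(open("f0.pkl","rb"));M,ro=rack()
cr=[]
for n,(x,y,w,h) in dict(scene=(160,220,120,90),top=(340,175,80,60)).items():
    k=400/w;im=cv2.convertScaleAbs(cv2.resize(E[n]["image"][y:y+h,x:x+w],(400,300),interpolation=cv2.INTER_CUBIC),alpha=1.5)
    for yy,c in((.0476,(0,255,0)),(-.0524,(255,255,0))):
        m=(cv2.resize(silh(E[n],M@[0,yy,0]+ro,M[:,0])[y:y+h,x:x+w],(400,300))>.5).astype(np.uint8)
        cv2.drawContours(im,cv2.findContours(m,0,1)[0],-1,c,1)
    cr.append(im)
cv2.imwrite("pics/e3.png",np.hstack(cr))
d=cv2.absdiff(cv2.GaussianBlur(E["scene"]["image"],(0,0),1.5),cv2.GaussianBlur(F["scene"]["image"],(0,0),1.5)).max(2)
for nm,(u,v,r) in dict(bottle=(112,310,28),inkstone=(335,338,40),stored=(208,266,14)).items(): print(nm,d[v-r:v+r,u-r:u+r].max())
for nm,(u,v,r) in dict(paperweight=(506,264,25)).items(): print(nm,d[v-r:v+r,u-r:u+r].max())
```

```text
bottle 19
inkstone 5
stored 11
paperweight 4
```

View pics/e3.png

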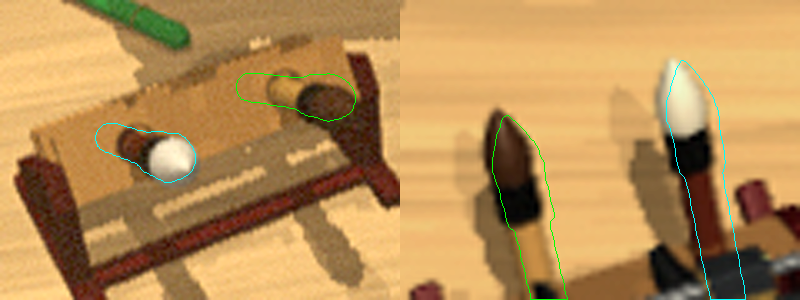

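Both brushes sit at the same depth against the model outlines in both views. The ink bottle region has the largest image difference (19), so I check it before handing in.

Run:
```python
from workcell import env
import pickle,cv2,numpy as np
E=pickle.load(open("e.pkl","rb"));F=pickle.load(open("f0.pkl","rb"))
for n,(x,y,w,h) in dict(scene=(88,280,46,58),top=(444,198,40,36)).items():
    a,b=[cv2.cvtColor(q[n]["image"][y:y+h,x:x+w],6).astype(np.float32) for q in(F,E)]
    print(n,"shift px",cv2.phaseCorrelate(a,b,cv2.createHanningWindow((w,h),cv2.CV_32F)))
env.close_job();print(env.read_state()["clock"])
```

```text
scene shift px ((0.10888171058864415, -0.0646455403474917), 0.973119647635354)
top shift px ((-0.015484396551983082, 0.04434236871162156), 0.9824966029988395)
the job is handed in; nothing more can be done
the job is handed in; nothing more can be done
```

The bamboo brush is in the free place of the rack with its butt against the stop board. I let go only after that contact, and the job is handed in at about 24.6 s of the 48 s.

- **First grasp missed:** the fingers closed above the brush. The real fingertips turned out to be about 35.5 mm short of the reported TCP. I measured this with a light touch of the fingertips on the desk (about 6 N) and gripped again with that correction.
- **Insertion:** at the rack entry both cameras showed the brush about 2–3 mm to one side of the hole, so I shifted it by 2.4 mm. It then went through both holes with side forces of about 1.3 N or less. Contact came 0.6 mm from the expected stop, with a steady 2.9 N along the slope.
- **Last checks:**
    - Both brushes sit at matching depth in both views, and the arm is clear.
    - Inkstone, paperweight and stored brush look unchanged in the scene picture. The ink bottle region differed more in the picture, but its measured shift was about 0.1 px, so it did not move.
- **Disagreement:** the two cameras differ by about 2–4 mm across the rack. I relied on the brush's position relative to the hole within each picture.

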